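# Snap the control knob back onto the table-top hob and hold it pressed in

## Task

The control knob of the single-burner table-top hob has come off and lies on the worktop. Pick it up, set its grip bar in line with the hob's front-to-back direction, and push it onto the bare spindle until it clicks home against the spindle's flange; then keep pressing so that the knob holds the springy spindle well down, as for lighting the burner, and finish like that, still gripping the knob and pressing it down. Leave the other things on the worktop where they stand.

Things in the scene. Friction and masses are not known exactly. Their poses are not given: they have to be found in the camera images.
- table_hob: White single-burner table-top gas hob, fixed, 220 deep (x) x 240 wide (y) mm. Origin: centre of its underside; its own -x side is the front. Along the front runs a control strip 66 mm deep, 40 high; behind it the deck is 58 high, with a dark pan support up to 88 high, centred 34 mm behind the origin. The bare upright spindle stands in the strip at (-76, 0) mm, in a flat aluminium ring.
- spindle_seat (a point): Centre of the top face of the spindle's flange (30 mm diameter), where the knob's underside comes to rest; 50 mm above the worktop when not pressed, moves down with the spindle. Four sprung detent balls stand out of the spindle's side, centred 7 mm above the flange, to an overall diameter of 22 mm when free.
- spindle_top (a point): Centre of the spindle's top end, 15.5 mm above the flange. The round spindle is 15 mm in diameter for 10 mm above the flange, then tapers to 9 mm at this top.
- spindle (a joint): Push-in travel of the spindle, m: 0 = up (at rest), 0.008 = fully down at its stop. A spring returns it: about 3 N to start it moving, 15 N at the stop (1500 N/m).
- knob: Loose black plastic knob, about 60 g, standing on the worktop mouth down, ready to fit: round skirt 48 mm in diameter and 20 high, on it a straight grip bar 44 mm long (along the knob's own x), 14 wide (y) and 24 high; 44 mm high in all. Origin: centre of the underside. Any turn about the vertical fits the spindle.
- knob_mouth (a point): Mouth of the knob's bore (same point as its origin). Bore 18 mm in diameter for the first 4 mm (lip), 25 above, 16.5 deep. Pressed down, the lip meets the balls about 10 mm above the flange and passes them at about 8 to 10 N, the spindle giving way about 5 mm meanwhile; then the force drops at once as the balls snap in behind the lip and the spindle springs up, flange against the underside.
- jam_jar: Bystander: small jar of dark preserve with a black lid, 55 mm diameter, 72 high; origin at its underside.
- cup: Bystander: small red-brown cup, 57 mm diameter, 38 high; origin at its underside.
- timer: Bystander: round wind-up kitchen timer, 63 mm diameter, 41 high; origin at its underside.
- match_box: Bystander: match box, 36 x 56 x 15 mm, lying flat; origin at its underside.
- preserve_tin: Bystander: low food tin, 75 mm diameter, 58 high; origin at its underside.
Things that resemble listed ones, but are neither listed nor needed, are in the scene too. What is shaped like the knob but pink or purple is not meant.

How it is judged:
By the outcome, as a careful person would: the job done as asked, in the order asked, and still so for the second after the job is handed in, while the arm keeps its last pose, push and grip.
It also fails if it takes over 35 s, if anything falls off the work surface, if the arm or the gripper's body presses on something with over 40 N, if the wrist force passes 120 N, or if a joint passes its speed limit or range.

## Robot

A 7-joint arm with a two-finger parallel gripper is mounted at the origin on a cart in front of the work surface, level with it; the furniture and walls round the work are solid. World frame = base frame: x ahead of the robot, y to its left, z up, the work surface at z = 0. Lengths are in m, angles in rad, forces in N, time in s.
With the tool pointing down it reaches from about 0.4 to 0.85 m from the base axis. Payload 10.4 kg.
Tool frame: the origin (TCP) lies on the front face of the gripper's body, between the roots of the fingers; the fingertips stand 73 mm ahead of it and the grasp point (between the pads) lies 54 mm ahead of it; z points along the fingers, y is the line along which they close (so a half turn about z gives the same grasp; the last joint's range is limited). The gripper opens to 85 mm and grips with 20 to 120 N. Pads are 22 mm wide; open, the fingers measure 114 mm over their backs; the gripper's body (76 mm by 85 mm) begins 54 mm behind the grasp point. The pads swing forward as they close: fully open they stand 13 mm farther back than shut.
Start: joints at [-0.023, 0.332, -0.065, 1.46, 0.022, 1.35, -0.088], TCP at [0.625, 0, 0.304] pointing down, gripper open.
Joint ranges: [-2.6, 2.6], [-0.5, 2.12], [-1.47, 1.34], [0.16, 2.42], [-1.27, 4.41], [0.06, 2.06], [-2.6, 2.6]. Speed limits (rad/s): [2.22, 2.22, 2.79, 2.79, 3.14, 3.14, 3.14].

## Interface

Orientations are given as a unit quaternion [x, y, z, w].
In Python, from workcell import manip gives the robot as it stands.
- The arm moves only by the shell command python3 -m jog 'ROWS' [FORCE]. ROWS is JSON, a list of rows, each an object with "grip": the gripper command: -1 is fully open, 1 is shut, values between are in proportion; "slide": the shift along the tool's x, y, z in cm, a list of three; "yaw": the turn about the tool's z in rad. A call has 1 to 8 rows; each row shifts and turns the commanded pose from where the row before left it, along the tool's axes as they then stand; what a row does not reach is not made up. A row lasts 1/10 s, in which the tool goes at most 50 mm and 8.59 degrees, less where a joint would pass 70% of its speed; a pose out of reach is approached as far as the arm can. A call with a gripper value outside its range is refused whole. The fingers move at their own pace and stop on an object; FORCE is the grip in N (left out, the last holds). Time passes only in rows, so rows that do not move let the fingers close. It gives the time, the measured TCP pose, the force, the opening and the grip force at its end, in the units of the state.
- manip.get_obs(): the state, without advancing time (a new reading comes with each control period).
- manip.camera(name): name is "scene" or "side" or "wrist"; returns the picture (480x640x3 uint8, blue, green, red); there is no depth.
- manip.calibration(name): a dict with "vfov" (degrees; the focal length in pixels is half the picture's height over the tangent of half this angle, whatever the lens; pixels are square), "cx", "cy" (the principal point, pixels), "k1" (the pictures are not rectified: a ray, as slopes to the right and down, at radius r is drawn at 1 + k1 r^2 times it, then the intrinsics apply), "camera_from_world" (4x4, takes a point from world to camera coordinates). Camera axes: x right, y down, z forward; pixel columns grow to the right and rows downward; lengths in m; the calibration is good to about 2 mm. A picture is of the moment at which its call begins: read the wrist's pose just before it. calibration takes no time and is no camera call; for the wrist camera it gives the pose at the moment of the call.
- manip.hand_in(): hands the job in; it is judged then, once.
Trained networks look in the newest picture that a camera, given by its name, has taken for a name from the list of things; names that differ only in an ending like _2 or _b are one class to them, and where a whole thing is asked for, a point or a joint stands for the part that bears it (a point fixed in the world has none). Each returns a list of dicts, best first, with "conf" (0 to 1); they miss things now and then, are a little off and sometimes report something else, mostly with a low value. They report only what shows in the picture. A call takes as long as a camera call. They do not tell look-alikes from the thing itself.
- manip.masks_of(thing, camera): "region" (480x640 bool, what is visible of it) and "centre" ([column, row] in pixels, amid what is visible of it).
The state is a dict: "clock": time; "joint_pos": joint angles; "joint_velocities": joint speeds; "tau": joint torques, N m; "position": TCP position; "ee_rot": TCP orientation; "ft_force": force on the tool from outside, world axes, zero at the start; "torque": the same for the moment, N m; "grip_width": opening from 0.0 (shut) to 1.0 (fully open); "grasp_force": force on a finger pad.
Only numpy, scipy, OpenCV 4.12 (cv2) and the standard library are available. Lean on these libraries where they do the work, as an engineer would, in place of code of your own. Each camera call takes 0.05 s, during which the arm holds its last target. There are 200 camera calls.

## Working session

There is one attempt and no reset: what is moved stays moved. The work goes in short steps, Python scripts to look and compute and a shell command to move; the robot and the scene stay as the last step left them, time stands still between calls to the robot, and variables do not carry over. Pictures are saved under pics/ and viewed, at most 10 in all, crops included, and the job is handed in when it is done.

```bash
mkdir -p pics
cat > h.py <<'E'
import numpy as np, cv2
from workcell import manip
def K(cal):
    f=240/np.tan(np.radians(cal['vfov'])/2); return f
def ray(cal,px):
    f=K(cal); d=np.array([(px[0]-cal['cx'])/f,(px[1]-cal['cy'])/f]); u=d.copy()
    for _ in range(30): u=d/(1+cal['k1']*(u@u))
    T=np.array(cal['camera_from_world']); R=T[:3,:3]; 
    return -R.T@T[:3,3], R.T@np.array([u[0],u[1],1.])
def at_z(cal,px,z):
    o,d=ray(cal,px); return o+d*(z-o[2])/d[2]
def proj(cal,p):
    T=np.array(cal['camera_from_world']); c=T[:3,:3]@np.asarray(p)+T[:3,3]; u=c[:2]/c[2]
    u=u*(1+cal['k1']*(u@u)); return u*K(cal)+[cal['cx'],cal['cy']]
E
python3 - <<'E'
from h import *
for n in ['scene','side','wrist']:
    cal=manip.calibration(n); im=manip.camera(n); cv2.imwrite(f'pics/{n}0.png',im)
    print(n,cal['vfov'],cal['k1'],np.round(ray(cal,(320,240)),3).tolist())
    for t in ['knob','spindle_top','table_hob']:
        for m in manip.masks_of(t,n)[:4]:
            ys,xs=np.nonzero(m['region']); print(t,round(m['conf'],2),np.round(m['centre']).tolist(),xs.min(),xs.max(),ys.min(),ys.max(),at_z(cal,m['centre'],.03).round(3).tolist())
print(manip.get_obs())
E
```

```text
scene 44.16282167360606 -0.13764448229859008 [[-0.127, 0.796, 0.652], [0.581, -0.668, -0.465]]
knob 0.92 [392.0, 241.0] 385 405 227 250 [0.528, -0.208, 0.03]
knob 0.9 [406.0, 258.0] 393 414 247 270 [0.46, -0.162, 0.03]
knob 0.74 [400.0, 282.0] 390 414 269 295 [0.413, -0.07, 0.03]
spindle_top 0.6 [308.0, 258.0] 301 315 253 267 [0.615, -0.018, 0.03]
table_hob 0.97 [276.0, 260.0] 201 347 217 309 [0.658, 0.034, 0.03]
side 47.93609434591283 -0.026466614649695464 [[0.266, -0.958, 0.632], [0.267, 0.826, -0.496]]
knob 0.91 [341.0, 326.0] 329 354 308 338 [0.527, -0.257, 0.03]
knob 0.75 [260.0, 290.0] 249 272 276 306 [0.418, -0.101, 0.03]
knob 0.72 [298.0, 310.0] 283 308 295 325 [0.469, -0.186, 0.03]
knob 0.57 [303.0, 340.0] 285 313 327 359 [0.453, -0.271, 0.03]
table_hob 0.89 [348.0, 237.0] 285 415 197 283 [0.654, 0.036, 0.03]
table_hob 0.75 [230.0, 225.0] 221 244 207 243 [0.413, 0.189, 0.03]
table_hob 0.49 [321.0, 239.0] 316 328 233 246 [0.593, 0.046, 0.03]
wrist 70.54071359999453 -0.007424299039791148 [[0.625, 0.068, 0.373], [-0.005, -0.283, -0.959]]
knob 0.8 [137.0, 284.0] 108 168 259 306 
[... 354 characters left out ...]
71523,  1.46009222,  0.02160006,
        1.34988508, -0.08848784]), 'joint_velocities': array([-4.56252673e-04, -1.82920613e-04, -7.70201217e-05, -4.95293274e-04,
       -3.30367606e-04, -8.33432020e-04,  1.76737909e-04]), 'tau': array([ 1.61488538e-04, -6.24943686e+01,  4.90486133e-02, -3.91693246e+01,
        1.64255372e-02,  1.93877437e-03,  8.12495841e-06]), 'position': array([6.25020169e-01, 3.02384534e-05, 3.03956554e-01]), 'ee_rot': array([7.07093924e-01, 7.07119635e-01, 5.65792557e-05, 3.77059368e-05]), 'ft_force': array([-0.51060893,  0.6982052 ,  0.16866522]), 'torque': array([-1.56917020e-02, -8.75909795e-06, -4.94461349e-03]), 'grasp_force': 0.0, 'grip_width': 1.0003662766376573}
```

View pics/scene0.png

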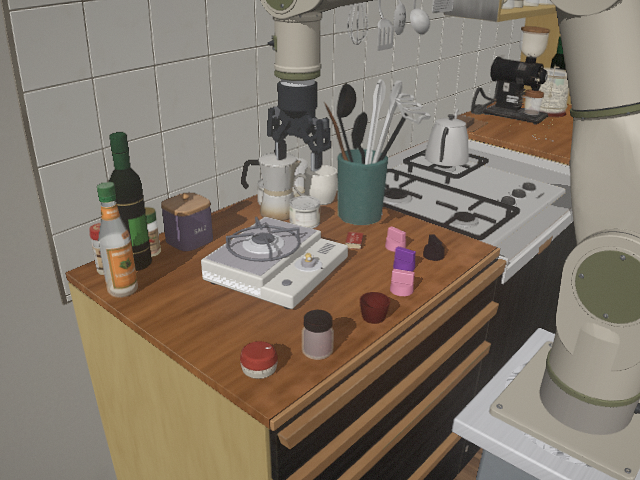

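View pics/wrist0.png

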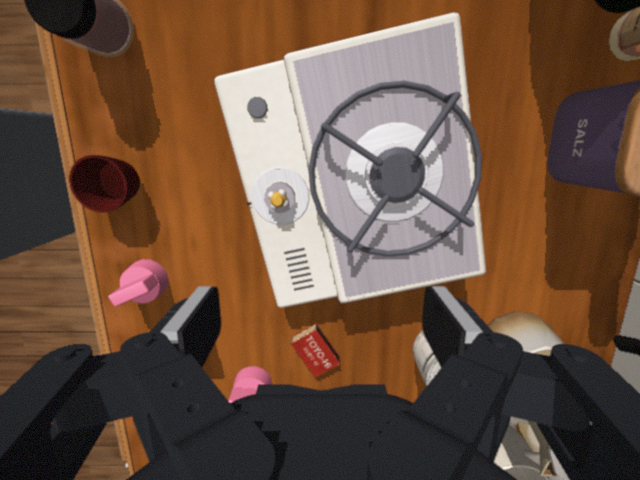

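Run:
```python
import cv2
im=cv2.imread('pics/side0.png')[190:380,200:440]
cv2.imwrite('pics/side0c.png',cv2.resize(im,(720,570),interpolation=cv2.INTER_CUBIC))
```

```text
(no output)
```

View pics/side0c.png

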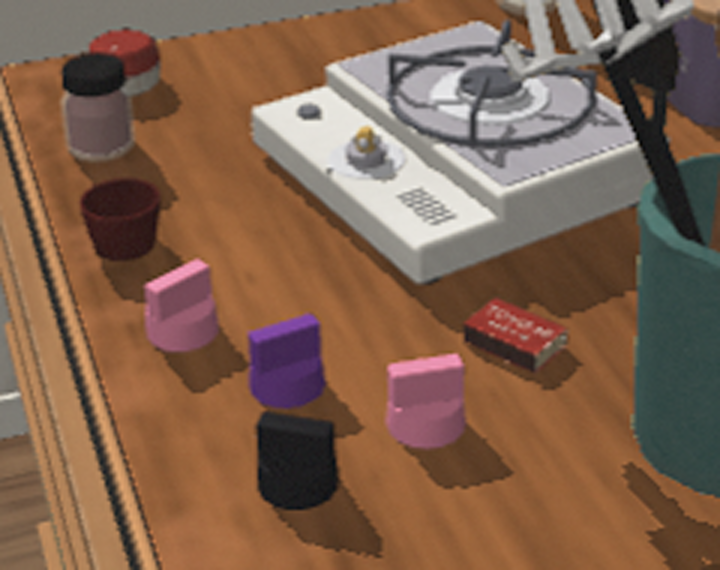

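Candidates for the knob, in full side-picture pixels:
- pink (260,291)
- purple (296,311)
- pink (342,324)
- black (299,343), at about (433,246) in the scene view

By the description it is the black one. The crop shows its grip bar on top and the mouth down.

Run:
```python
from h import *
cs,cd,cw=[manip.calibration(n) for n in ('scene','side','wrist')]
f=lambda x,y:(200+x/3,190+y/3)
a,b=at_z(cd,f(258,420),.044),at_z(cd,f(332,430),.044)
print('bar ends',a.round(3),b.round(3),'mid',((a+b)/2).round(3),'ang',np.degrees(np.arctan2(*(b-a)[1::-1])),np.linalg.norm(b-a))
print('scene knob',at_z(cs,(433,246),.025).round(3))
s=at_z(cw,(278,199),.062);print('spindle wrist',s.round(3),'scene',at_z(cs,(308,257),.06).round(3),'side',at_z(cd,f(365,143),.062).round(3))
im=cv2.imread('pics/wrist0.png')
p=[at_z(cw,q,.040) for q in ((217,77),(278,306))]; q=[at_z(cw,x,.058) for x in ((458,14),(484,272),(286,55),(341,301))]
for u,v in ((p[0],p[1]),(q[0],q[1]),(q[2],q[3])):
    d=u-v; print('hob y dir ang-90',np.degrees(np.arctan2(d[1],d[0]))-90,np.linalg.norm(d))
for u,v in ((q[0],q[2]),(q[1],q[3])):
    d=u-v; print('hob x ang',np.degrees(np.arctan2(d[1],d[0])),np.linalg.norm(d))
```

```text
bar ends [ 0.429 -0.251  0.044] [ 0.466 -0.274  0.044] mid [ 0.448 -0.262  0.044] ang -31.911405444538 0.04329900956541828
scene knob [ 0.45  -0.257  0.025]
spindle wrist [0.584 0.016 0.062] scene [0.582 0.017 0.06 ] side [ 0.579 -0.001  0.062]
hob y dir ang-90 11.783604118909551 0.23326418141805216
hob y dir ang-90 12.436226744541742 0.23182300975885592
hob y dir ang-90 12.37930505853653 0.23277365149843407
hob x ang 12.214541511966402 0.14514586993025105
hob x ang 12.589515480588773 0.14537655757750517
```

The wrist view shows the spindle at (278,199), and the hob is turned about 12.3°. The black knob is at about (0.448, -0.260) with its bar at about -32°. I'll go above it and take a closer look.

```bash
python3 -m jog '[{"grip":0.05,"slide":[-3.7,-2.5,0.5],"yaw":0},{"grip":0.05,"slide":[-3.7,-2.5,0.5],"yaw":0},{"grip":0.05,"slide":[-3.7,-2.5,0.5],"yaw":0},{"grip":0.05,"slide":[-3.7,-2.5,0.5],"yaw":0},{"grip":0.05,"slide":[-3.7,-2.5,0.5],"yaw":0},{"grip":0.05,"slide":[-3.7,-2.5,0.5],"yaw":0},{"grip":0.05,"slide":[-3.7,-2.5,0.5],"yaw":0}]' 40
python3 -m jog '[{"grip":0.05,"slide":[0,0,0],"yaw":-0.145},{"grip":0.05,"slide":[0,0,0],"yaw":-0.145},{"grip":0.05,"slide":[0,0,0],"yaw":-0.145},{"grip":0.05,"slide":[0,0,0],"yaw":-0.145},{"grip":0.05,"slide":[0,0,0],"yaw":-0.145},{"grip":0.05,"slide":[0,0,0],"yaw":-0.145},{"grip":0.05,"slide":[0,0,0],"yaw":-0.145},{"grip":0.05,"slide":[0,0,0],"yaw":0}]'
python3 - <<'E'
from h import *
from scipy.spatial.transform import Rotation as R
o=manip.get_obs(); cal=manip.calibration('wrist'); im=manip.camera('wrist'); cv2.imwrite('pics/w1.png',im)
print(o['clock'],o['position'].round(4),R.from_quat(o['ee_rot']).as_matrix().round(3).tolist(),o['grip_width'],o['joint_pos'].round(2))
for m in manip.masks_of('knob','wrist')[:4]:
    ys,xs=np.nonzero(m['region']); print(round(m['conf'],2),np.round(m['centre']),xs.min(),xs.max(),ys.min(),ys.max(),at_z(cal,m['centre'],.03).round(3))
E
```

```text
clock: 1.3
position: [0.4488, -0.2603, 0.2691]
ee_rot: [0.707, 0.707, 0.0, 0.0]
ft_force: [0.6, -0.3, -1.0]
grip_width: 0.479
grasp_force: 0.0
clock: 2.1
position: [0.45, -0.259, 0.269]
ee_rot: [0.273, 0.962, 0.0, 0.0]
ft_force: [-0.6, -0.1, -0.5]
grip_width: 0.479
grasp_force: 0.0
2.1 [ 0.45  -0.259  0.269] [[-0.851, 0.526, 0.0], [0.526, 0.851, -0.0], [-0.0, 0.0, -1.0]] 0.47879335463887385 [ 0.38  0.12  0.06  1.79 -0.01  1.23  1.46]
0.95 [322. 208.] 297 343 184 239 [ 0.444 -0.254  0.03 ]
0.86 [408. 180.] 385 438 154 206 [ 0.463 -0.174  0.03 ]
0.56 [463.  84.] 433 504 56 114 [ 0.415 -0.097  0.03 ]
0.55 [388. 264.] 361 409 244 290 [ 0.524 -0.229  0.03 ]
```

View pics/w1.png

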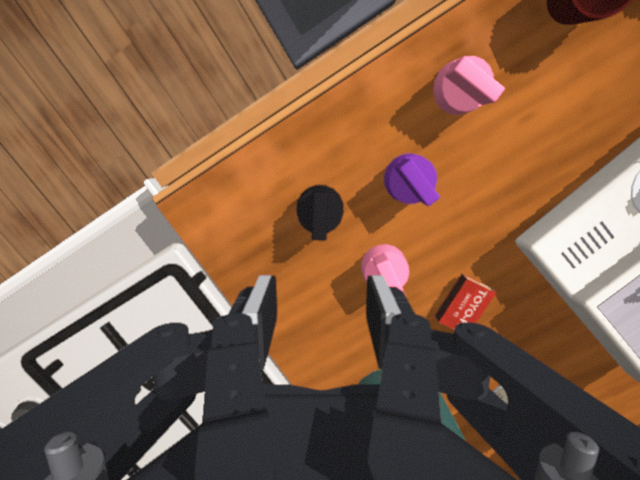

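The wrist view shows the black knob at (320,210) with its bar pointing down the picture, the purple one at (410,180), and pinks at (470,85) and (387,265). I'll check the choice and the bar in a close crop.

Run:
```python
import cv2,numpy as np
im=cv2.imread('pics/w1.png')[175:250,270:370].astype(float)
cv2.imwrite('pics/w1c.png',cv2.resize(np.clip(im*3.5,0,255).astype('uint8'),(800,600),interpolation=cv2.INTER_CUBIC))
```

```text
(no output)
```

View pics/w1c.png

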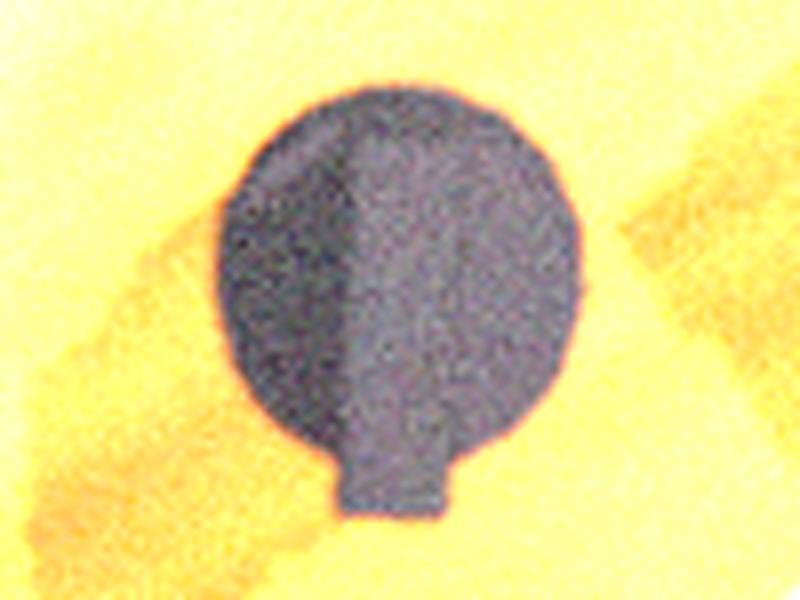

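The crop shows the plain black knob, with its skirt centred at crop (400,275) and its bar running from (352,140) to (340,515) along the left edge. That confirms the choice.

Run:
```python
from h import *
from scipy.spatial.transform import Rotation as R
cal=manip.calibration('wrist'); o=manip.get_obs()
f=lambda x,y:(270+x/8,175+y/8)
l0,l1,r1=[at_z(cal,f(*q),.044) for q in ((352,140),(341,515),(445,515))]
d=l1-l0; print('bar ang',np.degrees(np.arctan2(d[1],d[0])),'len',np.linalg.norm(d),'w',np.linalg.norm(l1-r1))
e=r1-l1; print('end-face normal ang',np.degrees(np.arctan2(e[1],e[0]))-90)
u=d/np.linalg.norm(d); c=(l1+r1)/2-u*.022; print('centre from bar',c.round(4))
a=at_z(cal,f(218,275),.01);b=at_z(cal,f(582,275),.01);c2=(a+b)/2;print('skirt',c2.round(4),np.linalg.norm(a-b))
M=R.from_quat(o['ee_rot']).as_matrix(); print('tool y ang',np.degrees(np.arctan2(M[1,1],M[0,1])),'tool delta to bar centre cm',(M.T@(c-o['position'])*100).round(2), (M.T@(c2-o['position'])*100).round(2))
```

```text
bar ang -34.08536820563198 len 0.04251112667296712 w 0.011742280269145986
end-face normal ang -32.078408962728666
centre from bar [ 0.4461 -0.2576  0.044 ]
skirt [ 0.447  -0.2583  0.01  ] 0.0447580701361255
tool y ang 57.90148841858088 tool delta to bar centre cm [ 0.41 -0.1  22.5 ] [ 0.3  -0.11 25.9 ]
```

```bash
python3 -m jog '[{"grip":0.05,"slide":[0.3,-0.1,4.5],"yaw":0.015},{"grip":0.05,"slide":[0,0,4.5],"yaw":0},{"grip":0.05,"slide":[0,0,4.5],"yaw":0},{"grip":0.05,"slide":[0,0,2.5],"yaw":0},{"grip":0.05,"slide":[0,0,1.2],"yaw":0},{"grip":0.05,"slide":[0,0,0],"yaw":0}]' 60
python3 -m jog '[{"grip":1,"slide":[0,0,0],"yaw":0},{"grip":1,"slide":[0,0,0],"yaw":0},{"grip":1,"slide":[0,0,0],"yaw":0},{"grip":1,"slide":[0,0,0],"yaw":0},{"grip":1,"slide":[0,0,0],"yaw":0}]' 60
```

```text
clock: 2.8
position: [0.4464, -0.258, 0.0959]
ee_rot: [0.283, 0.959, 0.0, -0.001]
ft_force: [1.1, 0.1, 1.0]
grip_width: 0.476
grasp_force: 0.0
clock: 3.3
position: [0.4481, -0.2589, 0.0987]
ee_rot: [0.282, 0.959, -0.0, 0.002]
ft_force: [0.1, 0.2, 7.0]
grip_width: 0.146
grasp_force: 59.4
```

```bash
python3 -m jog '[{"grip":1,"slide":[0,0,-2],"yaw":0},{"grip":1,"slide":[0,0,-3.5],"yaw":0},{"grip":1,"slide":[0,0,-3.5],"yaw":-0.13},{"grip":1,"slide":[0,0,-3],"yaw":-0.13},{"grip":1,"slide":[0,0,0],"yaw":-0.13},{"grip":1,"slide":[0,0,0],"yaw":-0.13},{"grip":1,"slide":[0,0,0],"yaw":-0.13},{"grip":1,"slide":[0,0,0],"yaw":-0.137}]' 60
python3 -m jog '[{"grip":1,"slide":[-3.2,2.7,0],"yaw":0},{"grip":1,"slide":[-3.2,2.7,0],"yaw":0},{"grip":1,"slide":[-3.2,2.7,0],"yaw":0},{"grip":1,"slide":[-3.2,2.7,0],"yaw":0},{"grip":1,"slide":[-3.2,2.7,0],"yaw":0},{"grip":1,"slide":[-3.2,2.7,0],"yaw":0},{"grip":1,"slide":[0,0,0],"yaw":0},{"grip":1,"slide":[0,0,0],"yaw":0}]'
python3 - <<'E'
from h import *
from scipy.spatial.transform import Rotation as R
o=manip.get_obs(); cal=manip.calibration('wrist'); im=manip.camera('wrist'); cv2.imwrite('pics/w2.png',im)
M=R.from_quat(o['ee_rot']).as_matrix()
print(o['clock'],o['position'].round(4),'tool y ang',np.degrees(np.arctan2(M[1,1],M[0,1])),M[:,2].round(4),o['grip_width'],o['joint_pos'].round(2))
for m in manip.masks_of('spindle_top','wrist')[:3]:
    ys,xs=np.nonzero(m['region']); print(round(m['conf'],2),np.round(m['centre']),xs.min(),xs.max(),ys.min(),ys.max(),at_z(cal,m['centre'],.06).round(4))
E
```

```text
clock: 4.1
position: [0.447, -0.2583, 0.2177]
ee_rot: [-0.11, 0.994, -0.0, 0.0]
ft_force: [-0.3, 0.5, 0.0]
grip_width: 0.148
grasp_force: 58.5
clock: 4.9
position: [0.6, -0.0579, 0.2172]
ee_rot: [-0.109, 0.994, -0.0, 0.0]
ft_force: [-0.6, -1.0, -0.0]
grip_width: 0.148
grasp_force: 58.6
4.9 [ 0.6    -0.0579  0.2172] tool y ang 102.49150845958886 [ 3.e-04  0.e+00 -1.e+00] 0.14788086340920623 [ 0.15  0.35 -0.16  1.63  0.06  1.17  1.77]
0.96 [420. 235.] 400 442 214 255 [0.5801 0.0091 0.06  ]
0.63 [323. 275.] 276 367 229 357 [ 0.6237 -0.0501  0.06  ]
```

View pics/w2.png

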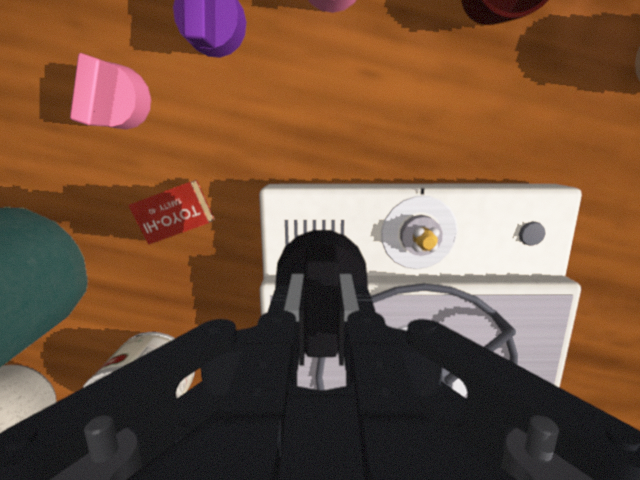

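The wrist view shows the knob held with its bar along the hob's depth, skirt top arc near (322,230). The spindle's gold top is at (428,240) in its ring at (420,232). I'll measure both finely.

Run:
```python
import cv2,numpy as np
im=cv2.imread('pics/w2.png').astype(float)
a=cv2.resize(np.clip(im[195:270,375:465],0,255).astype('uint8'),(400,333),interpolation=cv2.INTER_CUBIC)
b=cv2.resize(np.clip(im[220:295,275:365]*3.5,0,255).astype('uint8'),(400,333),interpolation=cv2.INTER_CUBIC)
cv2.imwrite('pics/w2c.png',np.hstack([a,b]))
```

```text
(no output)
```

View pics/w2c.png

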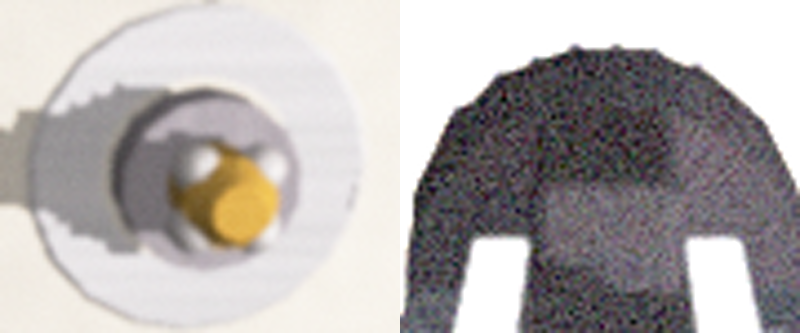

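Run:
```python
from h import *
from scipy.spatial.transform import Rotation as R
cal=manip.calibration('wrist'); o=manip.get_obs(); M=R.from_quat(o['ee_rot']).as_matrix(); P=o['position']
g=lambda x,y:(375+x/4.444,195+y/4.444)
for n,q,z in (('top',(246,213),.0655),('balls',(231,198),.057),('flange',(211,180),.05),('ring',(198,165),.0405)):
    w=at_z(cal,g(*q),z); print(n,w.round(4),'tool cm',(M.T@(w-P)*100).round(2))
im=cv2.imread('pics/w2.png').max(2); rows=[]
for r in range(226,262,4): xs=np.nonzero(im[r,270:372]<70)[0]+270; print(r,xs.min() if len(xs) else 0,xs.max() if len(xs) else 0,end=' | ')
print()
t=np.linspace(0,2*np.pi,240)
for h in (.096,.099):
  for dx in (-.004,-.002,0,.002,.004):
    pts=np.array([proj(cal,P+M@np.array([dx+.024*np.cos(a),.024*np.sin(a),h-k])) for a in t for k in (0,.02)])
    print(h,dx,'top row',pts[:,1].min().round(1),'cols',pts[:,0].min().round(1),pts[:,0].max().round(1))
```

```text
top [0.5827 0.0131 0.0655] tool cm [ 0.06  7.51 15.17]
balls [0.5828 0.0134 0.057 ] tool cm [ 0.05  7.54 16.02]
flange [0.582 0.012 0.05 ] tool cm [ 0.15  7.42 16.72]
ring [0.5819 0.0125 0.0405] tool cm [ 0.15  7.47 17.67]
226 0 0 | 230 313 324 | 234 303 342 | 238 295 346 | 242 291 351 | 246 286 355 | 250 284 358 | 254 282 360 | 258 280 362 | 
0.096 -0.004 top row 238.1 cols 268.2 370.7
0.096 -0.002 top row 234.3 cols 268.0 370.8
0.096 0 top row 230.5 cols 267.9 371.0
0.096 0.002 top row 226.6 cols 267.7 371.2
0.096 0.004 top row 222.7 cols 267.5 371.3
0.099 -0.004 top row 236.5 cols 269.2 369.8
0.099 -0.002 top row 232.7 cols 269.0 369.9
0.099 0 top row 229.0 cols 268.8 370.1
0.099 0.002 top row 225.2 cols 268.6 370.3
0.099 0.004 top row 221.4 cols 268.5 370.4
```

```bash
python3 -m jog '[{"grip":1,"slide":[0.1,3,0],"yaw":0},{"grip":1,"slide":[0,3,0],"yaw":0},{"grip":1,"slide":[0,1.4,0],"yaw":0},{"grip":1,"slide":[0,0,2],"yaw":0},{"grip":1,"slide":[0,0,1.8],"yaw":0},{"grip":1,"slide":[0,0,0],"yaw":0},{"grip":1,"slide":[0,0,0],"yaw":0}]' 80
python3 - <<'E'
from h import *
from scipy.spatial.transform import Rotation as R
o=manip.get_obs(); M=R.from_quat(o['ee_rot']).as_matrix(); P=o['position']
s=np.array([.5825,.0127,.0655]); print(P.round(4),'spindle in tool cm',(M.T@(s-P)*100).round(2),M[:,2].round(4), o['ft_force'].round(1),np.degrees(np.arctan2(M[1,1],M[0,1])))
im=manip.camera('side'); cal=manip.calibration('side'); u=proj(cal,s); v=proj(cal,P+M@[0,0,.0975]); print(u,v)
x,y=int(u[0])-40,int(u[1])-40
a=np.clip(im[y:y+60,x:x+80].astype(float)*1.3,0,255).astype('uint8'); cv2.imwrite('pics/s3.png',cv2.resize(a,(800,600),interpolation=cv2.INTER_CUBIC)); print(x,y)
E
```

```text
clock: 5.7
position: [0.5829, 0.0121, 0.1794]
ee_rot: [-0.107, 0.994, -0.0, -0.0]
ft_force: [0.2, 0.2, 0.2]
grip_width: 0.142
grasp_force: 83.3
[0.5829 0.0121 0.1794] spindle in tool cm [ 0.02  0.08 11.39] [-0.e+00 -5.e-04 -1.e+00] [0.2 0.2 0.2] 102.29844600800587
[321.09976031 233.0616211 ] [321.20112664 226.49284034]
281 193
```

View pics/s3.png

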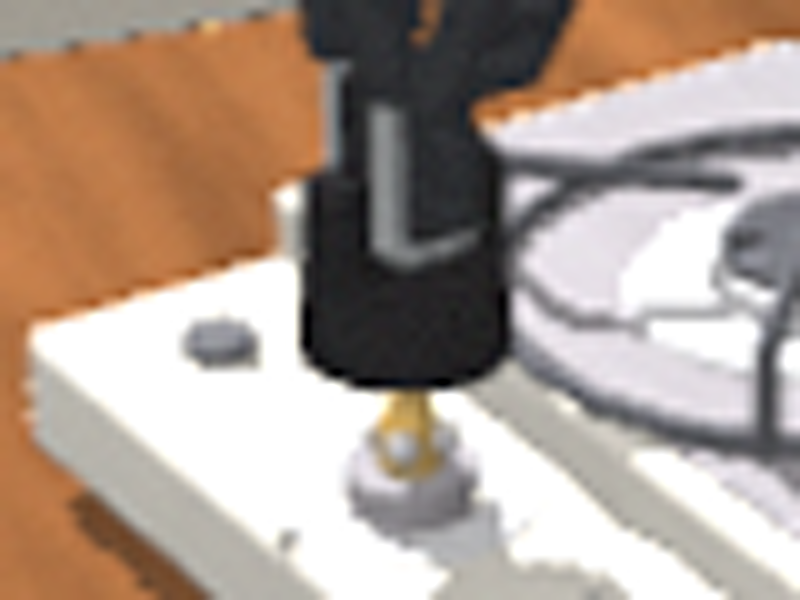

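The side crop shows the knob (skirt centre column 405) right over the spindle (column 410). Now I press down in small steps while watching the force.

```bash
python3 -m jog '[{"grip":1,"slide":[0,0,0.8],"yaw":0},{"grip":1,"slide":[0,0,0.8],"yaw":0},{"grip":1,"slide":[0,0,0.3],"yaw":0},{"grip":1,"slide":[0,0,0],"yaw":0}]' 80
python3 -m jog '[{"grip":1,"slide":[0,0,0.2],"yaw":0},{"grip":1,"slide":[0,0,0.2],"yaw":0},{"grip":1,"slide":[0,0,0],"yaw":0}]'
python3 -m jog '[{"grip":1,"slide":[0,0,0.2],"yaw":0},{"grip":1,"slide":[0,0,0],"yaw":0}]'
```

```text
clock: 6.15
position: [0.5827, 0.0132, 0.1595]
ee_rot: [-0.108, 0.994, 0.0, -0.0]
ft_force: [0.4, 0.2, -0.5]
grip_width: 0.141
grasp_force: 83.5
clock: 6.45
position: [0.5834, 0.0135, 0.1564]
ee_rot: [-0.108, 0.994, 0.0, 0.001]
ft_force: [1.2, 0.1, 3.7]
grip_width: 0.141
grasp_force: 84.1
clock: 6.65
position: [0.5835, 0.0136, 0.1546]
ee_rot: [-0.108, 0.994, 0.0, 0.001]
ft_force: [0.4, 1.3, 5.3]
grip_width: 0.142
grasp_force: 84.4
```

```bash
python3 -m jog '[{"grip":1,"slide":[0,0,0.15],"yaw":0},{"grip":1,"slide":[0,0,0],"yaw":0}]'
python3 -m jog '[{"grip":1,"slide":[0,0,0.15],"yaw":0},{"grip":1,"slide":[0,0,0],"yaw":0}]'
python3 -m jog '[{"grip":1,"slide":[0,0,0.15],"yaw":0},{"grip":1,"slide":[0,0,0],"yaw":0}]'
python3 -m jog '[{"grip":1,"slide":[0,0,0.15],"yaw":0},{"grip":1,"slide":[0,0,0],"yaw":0}]'
```

```text
clock: 6.85
position: [0.5835, 0.0135, 0.1533]
ee_rot: [-0.108, 0.994, 0.0, 0.001]
ft_force: [-0.1, 0.7, 8.0]
grip_width: 0.14
grasp_force: 84.6
clock: 7.05
position: [0.5837, 0.0135, 0.1521]
ee_rot: [-0.108, 0.994, 0.0, 0.001]
ft_force: [-0.9, 0.9, 9.4]
grip_width: 0.144
grasp_force: 84.8
clock: 7.25
position: [0.5828, 0.0134, 0.149]
ee_rot: [-0.108, 0.994, 0.0, -0.0]
ft_force: [1.6, 1.1, -4.0]
grip_width: 0.142
grasp_force: 83.0
clock: 7.45
position: [0.5828, 0.0133, 0.1478]
ee_rot: [-0.108, 0.994, 0.0, -0.0]
ft_force: [-0.3, 1.7, 2.5]
grip_width: 0.141
grasp_force: 83.7
```

The force fell from 9.4 N at the click and the height matches the seated knob. Now I press on.

```bash
python3 -m jog '[{"grip":1,"slide":[0,0,0.2],"yaw":0},{"grip":1,"slide":[0,0,0.2],"yaw":0},{"grip":1,"slide":[0,0,0],"yaw":0}]'
python3 -m jog '[{"grip":1,"slide":[0,0,0.2],"yaw":0},{"grip":1,"slide":[0,0,0.2],"yaw":0},{"grip":1,"slide":[0,0,0],"yaw":0}]'
python3 -m jog '[{"grip":1,"slide":[0,0,0.2],"yaw":0},{"grip":1,"slide":[0,0,0],"yaw":0},{"grip":1,"slide":[0,0,0],"yaw":0}]'
```

```text
clock: 7.75
position: [0.5829, 0.0134, 0.1442]
ee_rot: [-0.108, 0.994, 0.0, 0.0]
ft_force: [-2.6, 2.2, 8.1]
grip_width: 0.137
grasp_force: 84.6
clock: 8.05
position: [0.5829, 0.0133, 0.1409]
ee_rot: [-0.108, 0.994, -0.0, 0.0]
ft_force: [-4.9, 0.8, 12.6]
grip_width: 0.144
grasp_force: 85.5
clock: 8.35
position: [0.5831, 0.0134, 0.1406]
ee_rot: [-0.108, 0.994, -0.0, 0.0]
ft_force: [-12.1, 0.3, 28.5]
grip_width: 0.138
grasp_force: 87.7
```

```bash
python3 -m jog '[{"grip":1,"slide":[0,0,-0.1],"yaw":0},{"grip":1,"slide":[0,0,0],"yaw":0},{"grip":1,"slide":[0,0,0],"yaw":0},{"grip":1,"slide":[0,0,0],"yaw":0}]'
python3 - <<'E'
from h import *
im=manip.camera('side'); im2=manip.camera('scene')
cv2.imwrite('pics/side4.png',im)
a=cv2.resize(np.clip(im[188:248,285:365]*1.0,0,255).astype('uint8'),(400,300),interpolation=cv2.INTER_CUBIC)
u=proj(manip.calibration('scene'),[.5825,.013,.06]).astype(int)
b=cv2.resize(im2[u[1]-40:u[1]+20,u[0]-40:u[0]+40],(400,300),interpolation=cv2.INTER_CUBIC)
cv2.imwrite('pics/s4.png',np.hstack([a,b])); o=manip.get_obs(); print(o['ft_force'],o['torque'],o['position'])
E
```

```text
clock: 8.75
position: [0.5829, 0.0134, 0.1407]
ee_rot: [-0.108, 0.994, -0.0, 0.0]
ft_force: [-7.9, 0.6, 20.0]
grip_width: 0.143
grasp_force: 86.2
[-8.51227684  0.9015665  19.59730156] [ 0.18507077  1.89772297 -0.05428734] [0.58295516 0.01337087 0.14067073]
```

View pics/s4.png

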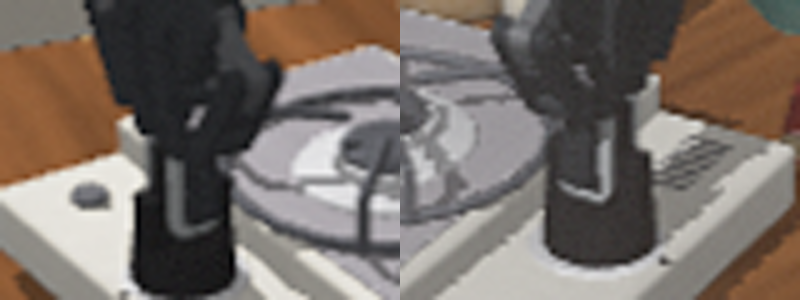

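The side and scene crops show the knob's skirt right down at the aluminium ring, still between the pads and upright. The knob was gripped with the TCP 98.7 mm above its underside. The TCP is now at 140.7 mm, which puts the underside at 42 mm, the spindle's stop, at a steady 20 N. No bystander was touched.

```bash
python3 -c "
from workcell import manip
print(manip.hand_in())"
```

```text
the job is handed in; nothing more can be done
None
```

I handed the job in with the black knob clicked onto the spindle, its bar in line with the hob's front-to-back direction, still gripped and pressed down at about 20 N. The spindle is at its 8 mm stop by my height estimate. It took about 9 s of robot time, and the arm touched none of the other things.

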